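# Seat the trinket dish on the ring lamp's pin and switch the lamp on

### The arm

A 6-joint arm with a two-finger parallel gripper is mounted at the origin on the work surface. World frame = base frame: x ahead of the robot, y to its left, z up, the work surface at z = 0. Lengths are in m, angles in degrees, forces in N, time in s.
With the tool pointing down it reaches from about 0.3 to 0.75 m from the base axis. Payload 8.5 kg.
Tool frame: the origin (TCP) lies midway between the tips of the shut fingers; the grasp point (between the pads) lies env.tcp_to_grasp behind it (env.tcp_to_grasp is the distance from the TCP to the grasp point, in m); z points along the fingers, y is the line along which they close (so a half turn about z gives the same grasp; the last joint's range is limited). The gripper opens to 85 mm and grips with 20 to 120 N. Pads are 22 mm wide; open, the fingers measure 114 mm over their backs; the gripper's body (76 mm by 85 mm) begins 54 mm behind the grasp point. The pads swing forward as they close: fully open they stand 13 mm farther back than shut.
Start: joints at [-75.991, 21.807, 74.336, -0, 83.858, -12.336], TCP at [0.244, -0.493, 0.231] pointing down, gripper open.
Joint ranges: [-178.18, 178.18], [-50.72, 133.34], [12.68, 142.11], [-81.47, 261.47], [9.98, 163.14], [-165.26, 165.26]. Speed limits (degrees/s): [136.94, 136.94, 180, 180, 180, 180].

### API

Orientations are given as a 3x3 rotation matrix whose columns are the frame's x, y, z axes.
In Python, from rig import observe, optics, job, env gives the robot as it stands. The module is installed in compiled form; this text tells all that it offers.
- The arm moves only by the shell command python3 -m jog 'ROWS' [FORCE]. ROWS is JSON, a list of rows, each a list of 7 numbers: the turn, a rotation vector about the tool's x, y, z in rad, then the shift along the tool's x, y, z in m, then the opening in per cent of the stroke, from 0 (shut) to 100 (fully open). A call has 1 to 10 rows; each row shifts and turns the commanded pose from where the row before left it, along the tool's axes as they then stand; what a row does not reach is not made up. A row lasts 1/8 s, in which the tool goes at most 62.5 mm and 10.7 degrees, less where a joint would pass 70% of its speed; a pose out of reach is approached as far as the arm can. A call is refused whole if a number of a shift passes 0.0625 or a number of a turn 0.188, either way. A call with a gripper value outside its range is refused whole. The fingers move at their own pace and stop on an object; FORCE is the grip in N (left out, the last holds). Time passes only in rows, so rows that do not move let the fingers close. It gives the time, the measured TCP pose, the force, the opening and the grip force at its end, in the units of the state.
- observe(): the state, without advancing time (a new reading comes with each control period).
- optics.get_image(name): name is "side" or "top"; returns a dict with "pixels" (480x640x3 uint8, red, green, blue), "mtx" (3x3 intrinsics, pixels), "dist_coeffs" ([k1, k2, p1, p2, k3] as OpenCV has them; the pictures are not rectified), "rvec" (rotation vector, rad) and "tvec" (3), from world to camera coordinates, as OpenCV has them. Camera axes: x right, y down, z forward; pixel columns grow to the right and rows downward; lengths in m; the calibration is good to about 2 mm. A picture is of the moment at which its call begins. There is no depth.
- job.close_job(): hands the job in; it is judged then, once.
The state is a dict: "time_s": time; "q": joint angles; "qvel": joint speeds; "joint_efforts": joint torques, N m; "position": TCP position; "tool_rot": TCP orientation; "ft_force": force on the tool from outside, world axes, zero at the start; "wrist_torque": the same for the moment, N m; "grip_width": finger opening in m; "gripper_force": force on a finger pad.
Only numpy, scipy, OpenCV 4.12 (cv2) and the standard library are available. Lean on these libraries where they do the work, as an engineer would, in place of code of your own. Each camera call takes 0.05 s, during which the arm holds its last target. There are 200 camera calls.

### The job

After dusting, the round trinket dish was put back carelessly under the ring lamp: it sits crooked, riding up on the locating pin in the lamp's foot. Without picking the dish up, nudge it across until its centre hole drops over the pin and it lies flat on the foot, and flip the lamp's toggle switch over to on. Leave the other things on the dresser where they are.

Things in the scene. Friction and masses are not known exactly. Their poses are not given: they have to be found in the camera images.
- lamp: Heavy, fixed ring lamp. Origin on the dresser under the pin; x runs from its front (robot side) to its post at the back, y to the left. Foot: dark slab 16 mm thick, from the origin 110 mm to the front, 130 back, 90 left, 185 right. Its level ring head, 190 mm outer, 116 inner diameter, hangs centred over the pin, 205 to 221 mm above the dresser; 14 mm post 112 mm behind the pin.
- pin (a point): Top of the steel locating pin fixed in the lamp's foot under the ring head, 30 mm above the dresser. Pin: 14 mm diameter, stands 14 mm above the foot, its top 5 mm tapering to 7 mm diameter. Axes as the lamp's.
- dish_center (a point): Centre of the loose white ceramic dish, 12 mm above its underside, z its axis. 120 mm diameter, straight wall 24 mm high, 5 thick; floor 6; hub 32 mm across, 18 high, with 18 mm through hole. About 0.24 kg. At first its hole is 20 to 40 mm in front of the pin and it rests on the pin's top, leaning 9 degrees, front edge on the foot. Seated flat, this point is 28 mm above the dresser.
- switch_tip (a point): Free end of the steel bat lever of the toggle switch on the lamp's foot: 50 mm long, 13 mm thick, hinged 24 mm above the dresser, 15 mm in front of the pin and 150 mm to its right, turning about the lamp's y axis. Leans 26 degrees to the lamp's front when off, as far to the back when on; its end is 69 mm above the dresser in both.
- switch (a joint): Angle of the toggle lever: 0 = off (leaning to the lamp's front), 0.9 rad = on (leaning to the back). Spring detent: it needs about 2 N at the end and snaps over by itself once past the middle (0.45).
- compact: Bystander: round black plastic compact, 76 mm across, 18 mm high, in front of the switch. Origin at the centre of its underside.
- hair_clip: Bystander: metal hair clip 85 x 22 x 10 mm lying on the right rear of the lamp's foot. Origin at the centre of its underside.
- pin_tin: Bystander: flat steel bobby pin tin 98 x 65 x 24 mm, in front of the lamp's foot. Origin at the centre of its underside.
- face_roller: Bystander: rose face roller with a 115 mm long handle and a roller 60 mm wide, 35 mm high, lying left in front of the lamp. Origin on the dresser under its middle.
- cologne: Bystander: square glass cologne bottle, 62 x 38 mm, 112 mm tall, far to the right. Origin at the centre of its underside.
- cream_jar: Bystander: glass cream jar, 62 mm across, 48 mm high, right of the lamp's foot. Origin at the centre of its underside.
Things that resemble listed ones, but are neither listed nor needed, are in the scene too. Of the things that look like the part that bears dish_center, the smallest one is meant.

How it is judged:
By the outcome, as a careful person would: the job done as asked, in the order asked, and still so for the second after the job is handed in, with the robot touching nothing.
It also fails if it takes over 51 s, if anything falls off the work surface, if the arm or the gripper's body presses on something with over 40 N, if the wrist force passes 120 N, or if a joint passes its speed limit or range.

## Working session

There is one attempt and no reset: what is moved stays moved. The work goes in short steps, Python scripts to look and compute and a shell command to move; the robot and the scene stay as the last step left them, time stands still between calls to the robot, and variables do not carry over. Pictures are saved under pics/ and viewed, at most 10 in all, crops included, and the job is handed in when it is done.

```bash
mkdir -p pics; cat > h.py <<'E'
import numpy as np, cv2
from rig import observe, optics, job, env
def grab(n,save=None):
    im=optics.get_image(n)
    if save: cv2.imwrite('pics/'+save,cv2.cvtColor(im['pixels'],cv2.COLOR_RGB2BGR))
    return im
def ray(im,uv):
    K=np.array(im['mtx']);d=np.array(im['dist_coeffs'])
    p=cv2.undistortPoints(np.array(uv,float).reshape(-1,1,2),K,d).reshape(-1,2)
    R=cv2.Rodrigues(np.array(im['rvec'],float))[0];t=np.array(im['tvec'],float).ravel()
    return -R.T@t,np.c_[p,np.ones(len(p))]@R
def plane(im,uv,z):
    c,d=ray(im,uv);return c+d*((z-c[2])/d[:,2])[:,None]
def proj(im,X):
    return cv2.projectPoints(np.array(X,float).reshape(-1,3),np.array(im['rvec'],float),np.array(im['tvec'],float),np.array(im['mtx']),np.array(im['dist_coeffs']))[0].reshape(-1,2)
E
python3 - <<'E'
from h import *
for n in('side','top'):
    im=grab(n,n+'0.png'); print(n,ray(im,[[320,240]]))
s=observe();print(s['position'],s['tool_rot'],s['time_s'],s['ft_force'],env.tcp_to_grasp)
E
```

```text
side (array([-0.13961251,  0.96669425,  1.04442413]), array([[ 0.43137332, -0.65580767, -0.61978198]]))
top (array([ 0.46264637, -0.02831705,  1.28057909]), array([[ 0.04853856,  0.0251843 , -0.99859344]]))
[ 0.24401435 -0.49260713  0.23077534] [[ 8.96140385e-01  4.43770574e-01 -2.96610985e-04]
 [ 4.43770562e-01 -8.96139488e-01  1.30626751e-03]
 [ 3.13878265e-04 -1.30222629e-03 -9.99999103e-01]] 0.1 [-0.03666789  0.5893034   1.17431327] 0.0187
```

View pics/side0.png

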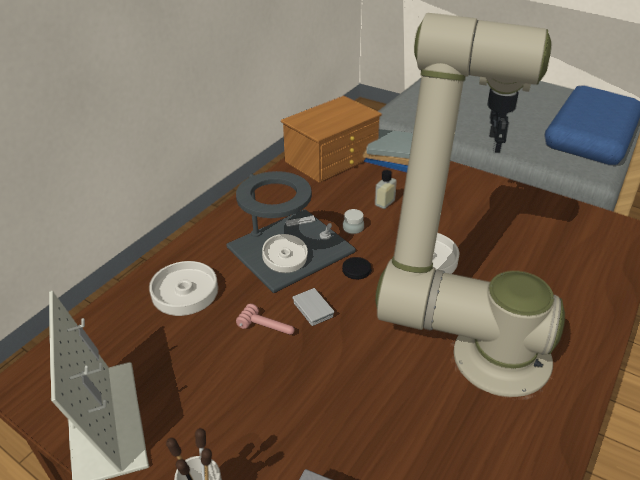

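View pics/top0.png

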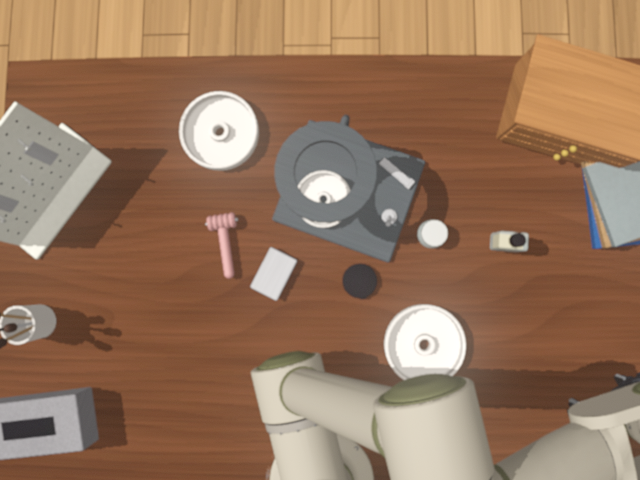

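Candidates for the dish: top view (219,130), (323,197), (425,345); side view (183,287), (285,253), (440,255). The one under the ring, at top (323,197) and side (285,253), is the smallest and the only one on the lamp's foot, so I choose it.

```bash
python3 - <<'E'
from h import *
a=cv2.imread('pics/side0.png')[160:300,210:370];b=cv2.imread('pics/top0.png')[110:270,265:435]
a=cv2.resize(a,None,fx=4.2,fy=4.2,interpolation=cv2.INTER_CUBIC)[:,:640];b=cv2.resize(b,(638,600),interpolation=cv2.INTER_CUBIC)
cv2.imwrite('pics/cs.png',a);cv2.imwrite('pics/ct.png',b);print(a.shape)
E
```

```text
(588, 640, 3)
```

View pics/cs.png

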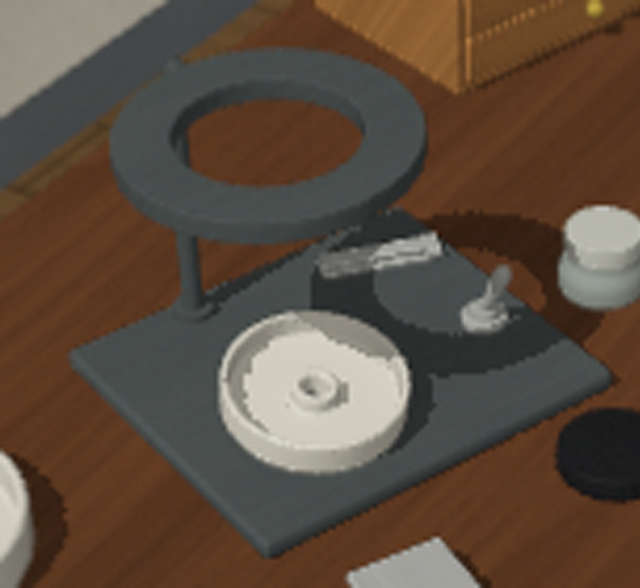

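View pics/ct.png

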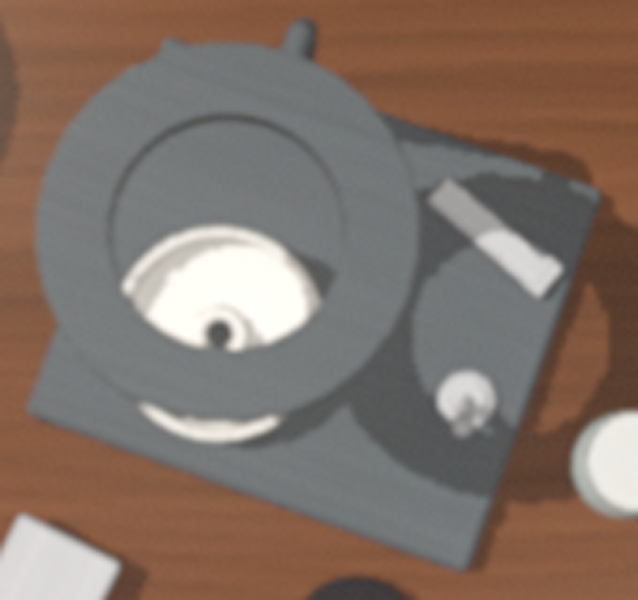

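The crops show the dish wall, hub hole (side crop 316,388; top crop 218,333), the ring, three foot corners and the bat lever right of the dish. Next: poses.

```bash
python3 - <<'E'
from h import *
S=grab('side');T=grab('top')
fs=lambda p:(np.array(p)+.5)/4.2-.5+[210,160]
ft=lambda p:(np.array(p)+.5)/3.752-.5+[265,110]
# lamp-frame corners: FL(-.11,.09) FR(-.11,-.185) BR(.13,-.185) BL(.13,.09)
L=np.array([[-.11,.09],[-.11,-.185],[.13,-.185]])
wt=plane(T,ft([[30,408],[468,565],[598,193]]),.016)[:,:2]
ws=plane(S,fs([[270,545],[608,378],[75,356]]),.016)[:,:2]
Ls=np.array([[-.11,.09],[-.11,-.185],[.13,.09]])
def fit(L,W):
    a=L-L.mean(0);b=W-W.mean(0);th=np.arctan2((a[:,0]*b[:,1]-a[:,1]*b[:,0]).sum(),(a*b).sum())
    R=np.array([[np.cos(th),-np.sin(th)],[np.sin(th),np.cos(th)]]);o=W.mean(0)-R@L.mean(0)
    return th,o,R,np.abs((R@L.T).T+o-W).max()
print(wt,ws)
for l,w in((L,wt),(Ls,ws),(np.r_[L,Ls],np.r_[wt,ws])):
    th,o,R,e=fit(l,w);print(np.degrees(th),o,e)
# ring by ellipse of outer contour points in top crop (upper surface .221)
print('ring top',plane(T,ft([[227,227]]),.213),'ring side',plane(S,fs([[268,137]]),.221))
def tri(ps,pt):
    c1,d1=ray(S,fs([ps]));c2,d2=ray(T,ft([pt]));A=np.c_[d1[0],-d2[0]];k=np.linalg.lstsq(A,c2-c1,rcond=None)[0]
    p,q=c1+k[0]*d1[0],c2+k[1]*d2[0];return (p+q)/2,np.linalg.norm(p-q)
def lam(p): return R.T@(np.array(p)[:2]-o)
for nm,a,b in(('hole',(316,386),(218,333)),):
    p,e=tri(a,b);print(nm,p,e,lam(p))
print('tip exp',[*(R@[-.015-.05*np.sin(np.radians(26)),-.150]+o),.069])
for nm,X in(('hinge',[-.015,-.15,.024]),('tip',[-.037,-.15,.069]),('tip_on',[.007,-.15,.069]),('pin',[0,0,.03])):
    w=np.r_[R@X[:2]+o,X[2]];print(nm,w,(proj(S,w)[0]-[210,160])*4.2,(proj(T,w)[0]-[265,110])*3.752)
# dish wall: bystanders
for nm,i,px,z in(('clip',T,ft([[495,240]]),.026),('jar',T,[[433,233]],.048),('tin',T,[[274,273]],.024),('compact',T,[[360,281]],.018),('cologne',T,[[510,241]],.1)):
    p=plane(i,px,z)[0];print(nm,p,lam(p))
E
```

```text
[[ 0.57135352  0.10761115]
 [ 0.48040379 -0.14736052]
 [ 0.6982511  -0.22466317]] [[ 0.56503757  0.11049487]
 [ 0.47368165 -0.13618497]
 [ 0.78325852  0.03275455]]
-19.90047060685593 [ 0.64331418 -0.01058917] 0.004328520466558405
-20.139281818307087 [ 0.63606551 -0.00640952] 0.006039979000434237
-19.659732317814196 [ 0.63956283 -0.00825326] 0.009276439940585718
ring top [[ 0.64441114 -0.0105108   0.213     ]] ring side [[ 0.63643429 -0.00393995  0.221     ]]
hole [ 0.61169561 -0.0030834   0.04100443] 0.0016390517677491966 [-0.02798208 -0.00450697]
tip exp [np.float64(0.5543313359115182), np.float64(-0.13708870536333811), 0.069]
hinge [ 0.5749722  -0.14446284  0.024     ] [482.09186213 309.22191871] [462.26717166 399.69425235]
tip [ 0.55425464 -0.13706131  0.069     ] [502.51685575 270.82787574] [456.57805637 429.55008521]
tip_on [ 0.59568976 -0.15186438  0.069     ] [461.52362625 239.51113235] [482.76786915 355.57290721]
pin [ 0.63956283 -0.00825326  0.03      ] [283.38723971 378.46920297] [226.8403648 287.2321832]
clip [ 0.66866649 -0.16297777  0.026     ] [ 0.07946163 -0.13591374]
jar [ 0.53787225 -0.2373032   0.048     ] [-0.01870269 -0.2499101 ]
tin [0.45194156 0.10282461 0.024     ] [-0.21405463  0.04148075]
compact [ 0.43523779 -0.08346177  0.018     ] [-0.16711171 -0.13956618]
cologne [ 0.51861743 -0.38603178  0.1       ] [ 0.01320219 -0.39644685]
```

```bash
cat >> h.py <<'E'
O=np.array([.6425,-.0100]);TH=np.radians(-19.9)
C,Sn=np.cos(TH),np.sin(TH);RL=np.array([[C,-Sn,0],[Sn,C,0],[0,0,1]])
def w2l(p): p=np.array(p,float);return RL.T@(p-np.r_[O,0])
def go(target,a=40):
    from scipy.spatial.transform import Rotation as Ro
    s=observe();R=np.array(s['tool_rot']);a=np.radians(a)
    z=RL@[np.sin(a),0,-np.cos(a)];y=-RL[:,1];G=np.c_[np.cross(y,z),y,z]
    D=RL@np.array(target)+np.r_[O,0]-np.array(s['position'])
    print('t',s['time_s'],'tcp lamp mm',(w2l(s['position'])*1e3).round(1),'F lamp',(RL.T@np.array(s['ft_force'])).round(1),
     'turn left',Ro.from_matrix(R.T@G).as_rotvec().round(3),'shift mm (tool now)',(R.T@D*1e3).round(1),'(goal rot)',(G.T@D*1e3).round(1))
E
python3 -m jog '[[0,0,0.161,0,0,0,45],[0,0,0.161,0,0,0,45],[0,0,0.161,0,0,0,45],[0,0,0.161,0,0,0,45],[0,0,0.161,0,0,0,45],[0,0.175,0,0,0,0,45],[0,0.175,0,0,0,0,45],[0,0.175,0,0,0,0,45],[0,0.175,0,0,0,0,45]]'
python3 - <<'E'
from h import *
T=grab('top')
for z in(.040,.043,.046):print(w2l(plane(T,(np.array([[218,333]])+.5)/3.752-.5+[265,110],z)[0]))
go([-.19,-.002,.15])
E
```

```text
time_s: 1.32
position: [0.2438, -0.493, 0.2319]
tool_rot: [[0.716, -0.34, 0.609], [-0.257, -0.941, -0.222], [0.649, 0.002, -0.761]]
ft_force: [0.0, -0.8, -0.6]
grip_width: 0.0381
gripper_force: 0.0
[-0.03070468 -0.00327065  0.04      ]
[-0.03102431 -0.00345243  0.043     ]
[-0.03134394 -0.00363421  0.046     ]
t 1.375 tcp lamp mm [-211.5 -589.3  230.1] F lamp [ 1.4 -0.2 -2.8] turn left [-0.001 -0.013 -0.002] shift mm (tool now) [ -37.1 -587.2   75.2] (goal rot) [ -35.  -587.3   75.2]
```

```bash
python3 -m jog '[[0,0,0,0,-0.0585,0.0,45],[0,0,0,0,-0.0585,0.0,45],[0,0,0,0,-0.0585,0.0,45],[0,0,0,0,-0.0585,0.0,45],[0,0,0,0,-0.0585,0.0,45],[0,0,0,0,-0.0585,0.0,45],[0,0,0,0,-0.0585,0.0,45],[0,0,0,0,-0.0585,0.0,45],[0,0,0,0,-0.0585,0,45],[0,0,0,0,-0.0585,0,45]]'
python3 - <<'E'
from h import *
go([-.15,-.003,.10]);go([-.115,-.003,.032])
E
```

```text
time_s: 2.62
position: [0.4126, -0.0238, 0.2266]
tool_rot: [[0.739, -0.345, 0.579], [-0.269, -0.939, -0.216], [0.618, 0.004, -0.786]]
ft_force: [-0.3, -0.3, -0.2]
grip_width: 0.0383
gripper_force: 0.0
t 2.625 tcp lamp mm [-211.4  -91.2  226.6] F lamp [-0.2 -0.4 -0.2] turn left [ 0.006  0.032 -0.001] shift mm (tool now) [-30.1 -89.  136.9] (goal rot) [-34.3 -88.2 136.5]
t 2.625 tcp lamp mm [-211.4  -91.2  226.6] F lamp [-0.2 -0.4 -0.2] turn left [ 0.006  0.032 -0.001] shift mm (tool now) [-44.6 -89.5 212. ] (goal rot) [-51.2 -88.2 211.1]
```

```bash
python3 -m jog '[[0.006,0.032,0,-0.01,-0.044,0.02,45],[0,0,0,-0.01,-0.044,0.03,45],[0,0,0,-0.01,0,0.045,45],[0,0,0,-0.005,0,0.045,45],[0,0,0,0,0,0,45]]'
python3 - <<'E'
from h import *
go([-.115,-.003,.032])
a=grab('side','s1.png');b=grab('top','t1.png')
A=cv2.imread('pics/s1.png')[170:310,200:360];B=cv2.imread('pics/t1.png')[130:270,260:420]
cv2.imwrite('pics/v1.png',cv2.resize(np.hstack([A,B]),(800,350),interpolation=cv2.INTER_CUBIC))
E
```

```text
time_s: 3.25
position: [0.4784, 0.0082, 0.1262]
tool_rot: [[0.731, -0.361, 0.579], [-0.271, -0.932, -0.239], [0.626, 0.018, -0.779]]
ft_force: [-0.0, -0.3, 0.0]
grip_width: 0.0386
gripper_force: 0.0
t 3.25 tcp lamp mm [-160.5  -38.7  126.2] F lamp [ 0.1 -0.3  0. ] turn left [ 0.028  0.021 -0.006] shift mm (tool now) [-23.7 -38.4 100.9] (goal rot) [-25.7 -35.7 101.4]
```

View pics/v1.png

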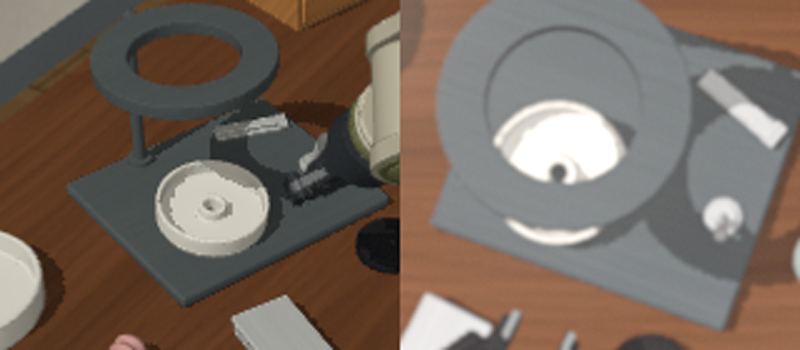

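The crop shows the fingers in front of the foot (right half, 510,325 and 570,340), with the dish still unmoved and its front rim clear. Closing in.

```bash
python3 -m jog '[[0.028,0.021,-0.006,-0.004,-0.036,0,45],[0,0,0,-0.008,0,0.03,45],[0,0,0,-0.008,0,0.035,45],[0,0,0,-0.006,0,0.033,45],[0,0,0,0,0,0,45],[0,0,0,0,0,0,45]]'
python3 - <<'E'
from h import *
go([-.100,-.003,.03])
E
```

```text
time_s: 4.1
position: [0.5443, 0.028, 0.072]
tool_rot: [[0.752, -0.339, 0.566], [-0.267, -0.941, -0.209], [0.603, 0.006, -0.798]]
ft_force: [-0.9, 0.7, 0.0]
grip_width: 0.0385
gripper_force: 0.0
t 4.1 tcp lamp mm [-105.3    2.3   72. ] F lamp [-1.   0.3  0. ] turn left [0.004 0.051 0.004] shift mm (tool now) [-21.2   5.1  36.7] (goal rot) [-23.    5.3  35.6]
```

```bash
python3 -m jog '[[0.004,0.051,0.004,0,0.003,0,45],[0,0,0,-0.012,0.001,0.015,45],[0,0,0,-0.014,0.001,0.016,45],[0,0,0,0,0,0,45],[0,0,0,0,0,0,45]]'
python3 - <<'E'
from h import *
go([-.100,-.003,.03])
E
```

```text
time_s: 4.72
position: [0.5582, 0.0246, 0.0629]
tool_rot: [[0.754, -0.34, 0.563], [-0.267, -0.94, -0.211], [0.601, 0.009, -0.799]]
ft_force: [0.7, -0.1, -0.4]
grip_width: 0.0388
gripper_force: 0.0
t 4.725 tcp lamp mm [-91.    3.9  62.9] F lamp [ 0.7  0.1 -0.4] turn left [0.007 0.054 0.006] shift mm (tool now) [-26.9   6.6  20.9] (goal rot) [-28.    6.9  19.4]
```

```bash
python3 - <<'E'
from h import *
s=observe();print(np.round(s['q'],2),np.round(s['qvel'],2),np.round(s['joint_efforts'],1))
E
```

```text
[ -5.4   28.38 111.25 -64.17  10.04 165.2 ] [ 0.02 -0.53  0.03 -0.07 -0.01  0.1 ] [ -0.1 -39.3 -11.9  -0.3  -0.4  -0. ]
```

J5 sits at its 10° lower limit, so 40° of tilt is out of reach here. I'll lessen the tilt to about 31°.

```bash
python3 -m jog '[[0,0,0,-0.01,0.006,-0.01,45],[0.003,-0.055,0.004,0,0,0,45],[0.003,-0.055,0.003,0,0,0,45],[0,0,0,0,0,0,45]]'
python3 - <<'E'
from h import *
go([-.105,-.003,.03],31);print(np.round(observe()['q'],1))
E
```

```text
time_s: 5.22
position: [0.5443, 0.0222, 0.069]
tool_rot: [[0.795, -0.349, 0.497], [-0.29, -0.937, -0.194], [0.533, 0.01, -0.846]]
ft_force: [0.4, -1.0, -0.3]
grip_width: 0.0383
gripper_force: 0.0
t 5.225 tcp lamp mm [-103.3   -3.1   69. ] F lamp [ 0.7 -0.8 -0.3] turn left [ 0.013 -0.021 -0.002] shift mm (tool now) [-22.3  -0.5  32.1] (goal rot) [-21.6  -0.1  32.6]
[ -6.3  26.3 110.  -33.   14.6 133.9]
```

```bash
python3 -m jog '[[0.013,0,0,-0.011,0,0.016,45],[0,0,0,-0.011,0,0.016,45],[0,0,0,0,0,0,45]]'
python3 - <<'E'
from h import *
go([-.095,-.003,.03],32);print(np.round(observe()['q'],1))
E
```

```text
time_s: 5.6
position: [0.5442, 0.0254, 0.0321]
tool_rot: [[0.799, -0.343, 0.493], [-0.289, -0.939, -0.185], [0.527, 0.005, -0.85]]
ft_force: [0.4, 0.2, 0.2]
grip_width: 0.0383
gripper_force: 0.0
t 5.6 tcp lamp mm [-104.5   -0.2   32.1] F lamp [0.3 0.3 0.2] turn left [ 0.006  0.004 -0.   ] shift mm (tool now) [7.  2.7 6.8] (goal rot) [6.9 2.8 6.8]
[ -6.2  30.7 111.7 -49.   10.  150.3]
```

```bash
python3 -m jog '[[0,-0.03,0,0.0035,0.0014,0.002,45],[0,0,0,0.0035,0.0014,0.002,45],[0,0,0,0.0034,0,0.002,45],[0,0,0,0,0,0,45]]'
python3 - <<'E'
from h import *
go([-.085,-.003,.03],31);print(np.round(observe()['q'],1))
E
```

```text
time_s: 6.1
position: [0.5555, 0.0182, 0.0332]
tool_rot: [[0.812, -0.344, 0.471], [-0.295, -0.939, -0.177], [0.503, 0.004, -0.864]]
ft_force: [-0.3, 0.7, 1.0]
grip_width: 0.0384
gripper_force: 0.4
t 6.1 tcp lamp mm [-91.4  -3.1  33.2] F lamp [-0.5  0.6  1. ] turn left [ 0.006  0.014 -0.001] shift mm (tool now) [ 3.9 -0.1  6. ] (goal rot) [ 3.8 -0.1  6.1]
[ -7.2  31.  109.  -32.9  12.4 133.4]
```

```bash
python3 -m jog '[[0,0,0,0.0022,0,0.0022,45],[0,0,0,0.0026,-0.0003,0.0015,45],[0,0,0,0.0026,-0.0004,0.0015,45],[0,0,0,0.0026,-0.0004,0.0015,45]]'
python3 - <<'E'
from h import *
go([-.070,-.001,.03],31);print(np.round(observe()['q'],1),observe()['gripper_force'])
a=grab('side','s2.png');b=grab('top','t2.png')
A=cv2.imread('pics/s2.png')[190:290,220:340];B=cv2.imread('pics/t2.png')[130:250,265:409];B=cv2.resize(B,(400,333),interpolation=cv2.INTER_CUBIC);A=cv2.resize(A,(400,333),interpolation=cv2.INTER_CUBIC)
cv2.imwrite('pics/v2.png',np.hstack([A,B]))
E
```

```text
time_s: 6.6
position: [0.5673, 0.0151, 0.0323]
tool_rot: [[0.812, -0.344, 0.47], [-0.296, -0.939, -0.177], [0.502, 0.005, -0.865]]
ft_force: [-2.5, 1.3, 4.0]
grip_width: 0.0385
gripper_force: 2.2
t 6.6 tcp lamp mm [-79.3  -2.   32.3] F lamp [-2.8  0.4  4. ] turn left [ 0.006  0.015 -0.001] shift mm (tool now) [ 6.9 -1.   6.6] (goal rot) [ 6.8 -1.   6.7]
[ -7.4  31.7 107.3 -30.   13.2 130.3] 2.2374456329271197
```

View pics/v2.png

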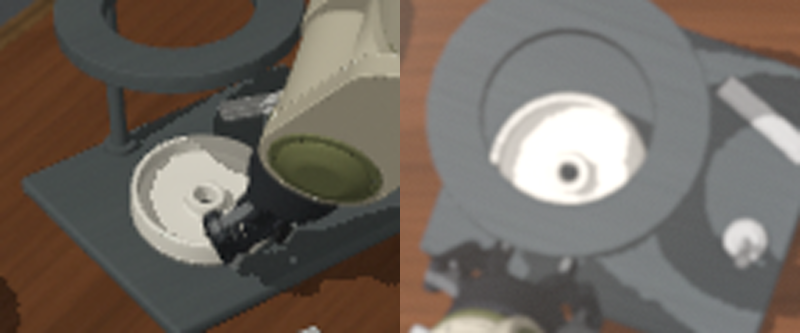

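The crop shows the hole at about full top pixel (326.2,192.0), and the dish is moving. The upward force suggests the tips are on the rim, so I'll back off 4 mm and go lower.

```bash
python3 -m jog '[[0,0,0,-0.0034,0,-0.0021,45],[0,0,0,-0.0042,0,0.0068,45],[0,0,0,0,0,0,45]]'
cat >> h.py <<'E'
def hole(name=None):
    T=grab('top',name);g=cv2.cvtColor(T['pixels'],cv2.COLOR_RGB2GRAY)
    u,v=proj(T,RL@[-.015,0,.043]+np.r_[O,0])[0].astype(int);x0,y0=u-12,v-18
    big=cv2.resize(g[y0:y0+34,x0:x0+25],None,fx=8,fy=8,interpolation=cv2.INTER_CUBIC)
    m=(big<120).astype(np.uint8);n,l,st,c=cv2.connectedComponentsWithStats(m)
    for i in range(1,n):
        if 20*8<st[i,4]<70*64:
            uv=(c[i]+.5)/8-.5+[x0,y0];print('dark',st[i,4]/64,uv.round(1),(w2l(plane(T,[uv],.043)[0])*1e3).round(1))
E
python3 - <<'E'
from h import *
go([-.080,-.001,.026],31);hole()
E
```

```text
time_s: 7.08
position: [0.5628, 0.0167, 0.0239]
tool_rot: [[0.813, -0.344, 0.47], [-0.296, -0.939, -0.176], [0.502, 0.005, -0.865]]
ft_force: [0.5, -0.1, 0.5]
grip_width: 0.0386
gripper_force: 0.0
t 7.075 tcp lamp mm [-84.   -2.1  23.9] F lamp [0.5 0.1 0.5] turn left [ 0.006  0.016 -0.001] shift mm (tool now) [ 4.6 -1.1  0.2] (goal rot) [ 4.6 -1.1  0.3]
dark 18.265625 [325.7 191.8] [-15.6  -4.5  43. ]
```

```bash
python3 -m jog '[[0,0,0,0.0026,-0.0013,0.0014,45],[0,0,0,0.0026,-0.0013,0.0014,45],[0,0,0,0.0026,-0.0013,0.0014,45],[0,0,0,0,0,0,45]]'
python3 - <<'E'
from h import *
go([-.068,.002,.024],31);hole()
E
```

```text
time_s: 7.62
position: [0.5732, 0.0172, 0.0248]
tool_rot: [[0.812, -0.344, 0.471], [-0.296, -0.939, -0.177], [0.503, 0.004, -0.864]]
ft_force: [0.6, 0.2, 0.3]
grip_width: 0.0385
gripper_force: 0.0
t 7.625 tcp lamp mm [-74.4   2.   24.8] F lamp [0.5 0.4 0.3] turn left [ 0.006  0.014 -0.001] shift mm (tool now) [ 5.2 -0.1  3.9] (goal rot) [ 5.1 -0.   4. ]
dark 8.1875 [324.9 189.9] [-12.2  -1.6  43. ]
```

```bash
python3 -m jog '[[0,0,0,0.0021,-0.0005,0.0012,45],[0,0,0,0.0021,-0.0003,0.0012,45],[0,0,0,0,0,0,45]]'
python3 - <<'E'
from h import *
go([-.068,.002,.024],31);hole('t3.png')
B=cv2.imread('pics/t3.png')[150:230,285:385];A=grab('side','s3.png');A=cv2.imread('pics/s3.png')[210:290,230:330]
cv2.imwrite('pics/v3.png',cv2.resize(np.hstack([A,B]),(800,320),interpolation=cv2.INTER_CUBIC))
E
```

```text
time_s: 8.05
position: [0.5779, 0.0162, 0.0247]
tool_rot: [[0.812, -0.344, 0.471], [-0.296, -0.939, -0.177], [0.503, 0.004, -0.864]]
ft_force: [-0.4, -0.1, 0.5]
grip_width: 0.0385
gripper_force: 0.0
t 8.05 tcp lamp mm [-69.7   2.7  24.7] F lamp [-0.4 -0.3  0.5] turn left [ 0.006  0.014 -0.002] shift mm (tool now) [1.1 0.6 1.5] (goal rot) [1.  0.7 1.5]
```

View pics/v3.png

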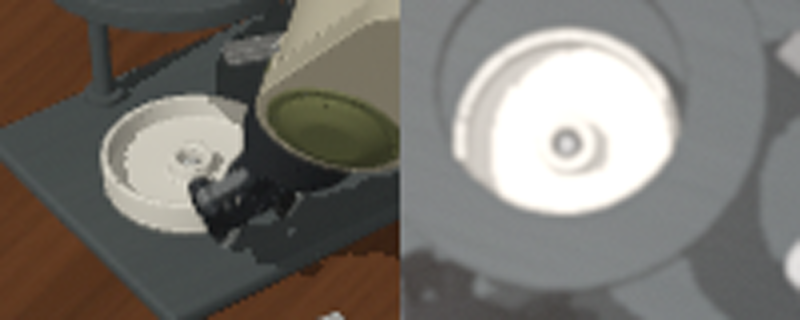

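The crop shows the pin's light top inside the hub hole (right half, 567,143, full 327.0,185.8). I'll check seating by a gentle push and the hole's position at its seated height.

```bash
python3 -m jog '[[0,0,0,0.0013,0,0.0007,45],[0,0,0,0.0013,0,0.0007,45],[0,0,0,0,0,0,45]]'
python3 - <<'E'
from h import *
go([-.068,.002,.024],31)
T=grab('top','t4.png');print('hub',w2l(plane(T,[[327,185.5]],.034)[0])*1e3)
S=grab('side','s4.png')
for nm,im,b in(('T',T,1),('S',S,0)):
    # white mask inside the region of dish
    p=proj(im,RL@[0,0,.04]+np.r_[O,0])[0].astype(int);print(nm,p)
    g=im['pixels'].min(2);m=(g>110).astype(np.uint8);n,l,st,c=cv2.connectedComponentsWithStats(m)
    i=l[p[1]+4,p[0]+8];print(st[i])
    cs,_=cv2.findContours((l==i).astype(np.uint8),cv2.RETR_EXTERNAL,cv2.CHAIN_APPROX_NONE)
    q=cs[0][:,0,:].astype(float)
    if nm=='S':
        # rim-height test: leftmost & rearmost rim points
        for k in (q[q[:,0].argmin()],q[q[:,1].argmin()]):print(k,(w2l(plane(im,[k],.04)[0])*1e3).round(1))
B=cv2.imread('pics/t4.png')[150:230,285:385];A=cv2.imread('pics/s4.png')[210:290,230:330]
cv2.imwrite('pics/v4.png',cv2.resize(np.hstack([A,B]),(800,320),interpolation=cv2.INTER_CUBIC))
E
```

```text
time_s: 8.52
position: [0.5805, 0.0152, 0.0248]
tool_rot: [[0.812, -0.344, 0.471], [-0.296, -0.939, -0.177], [0.503, 0.004, -0.864]]
ft_force: [-0.6, 0.6, 0.8]
grip_width: 0.0384
gripper_force: 0.0
t 8.525 tcp lamp mm [-66.9   2.6  24.8] F lamp [-0.7  0.4  0.8] turn left [ 0.006  0.014 -0.001] shift mm (tool now) [-1.4  0.6  0.1] (goal rot) [-1.4  0.6  0.1]
hub [-0.57188865 -1.95850144 34.        ]
T [326 184]
[  273   116   142   145 10894]
S [276 246]
[255 234  36  34 862]
[255. 247.] [34.4 47.8 40. ]
[271. 234.] [ 55.8 -18.2  40. ]
```

```bash
python3 -m jog '[[0,0,0,0.0013,0.0005,0.0007,45],[0,0,0,0.0013,0.0005,0.0007,45],[0,0,0,0.0013,0.0005,0.0007,45],[0,0,0,0,0,0,45]]'
python3 - <<'E'
from h import *
go([-.068,.002,.024],31);hole()
E
```

```text
time_s: 9.12
position: [0.584, 0.0123, 0.0249]
tool_rot: [[0.812, -0.345, 0.47], [-0.296, -0.939, -0.177], [0.502, 0.004, -0.865]]
ft_force: [-0.1, -0.1, 0.4]
grip_width: 0.0381
gripper_force: 0.2
t 9.125 tcp lamp mm [-62.6   1.   24.9] F lamp [-0.1 -0.1  0.4] turn left [ 0.006  0.015 -0.002] shift mm (tool now) [-5.1 -1.  -2. ] (goal rot) [-5.1 -1.  -2.1]
```

View pics/v4.png

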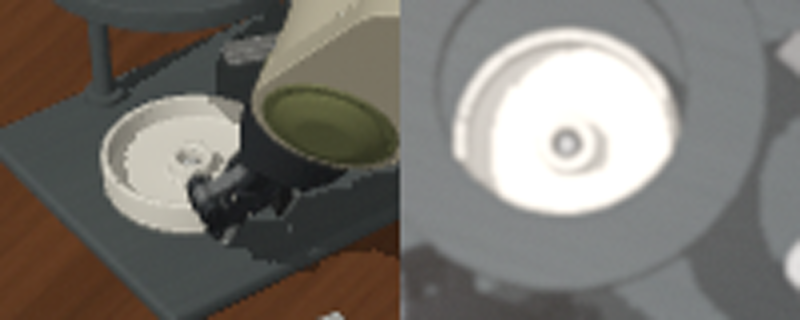

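The dish has not moved since the previous picture, and the pin shows in the hole (567,143). One last resistance test.

```bash
python3 -m jog '[[0,0,0,0.0013,0,0.0007,45],[0,0,0,0.0013,0,0.0007,45],[0,0,0,0.0009,0,0.0005,45],[0,0,0,0,0,0,45]]'
python3 - <<'E'
from h import *
go([-.068,.002,.024],31)
T=grab('top','t5.png')
d=np.abs(T['pixels'].astype(int)-cv2.imread('pics/t4.png')[:,:,::-1]);print('change in ring opening',d[160:200,305:350].max(), d[160:200,305:350].mean())
E
```

```text
time_s: 9.68
position: [0.5853, 0.0116, 0.0242]
tool_rot: [[0.815, -0.344, 0.466], [-0.296, -0.939, -0.177], [0.498, 0.006, -0.867]]
ft_force: [-12.8, 4.7, 8.0]
grip_width: 0.0382
gripper_force: 7.0
t 9.675 tcp lamp mm [-61.1   0.9  24.2] F lamp [-13.7   0.1   8. ] turn left [ 0.007  0.019 -0.001] shift mm (tool now) [-6.1 -1.1 -3.2] (goal rot) [-6.  -1.1 -3.3]
change in ring opening 49 3.8955555555555557
```

Resistance of 14 N with no dish motion means it is seated on the pin. Retreating, then to the switch.

```bash
python3 -m jog '[[0,0,0,-0.004,0,-0.0025,45],[0,0,0,-0.017,0,-0.010,45],[0,0,0,-0.017,0,-0.010,45],[0,0,0,0.019,0,-0.033,0],[0,0,0,0.019,0,-0.033,0],[0,0,0,0,0.05,0,0],[0,0,0,0,0.05,0,0],[0,0,0,0,0.05,0,0],[0,0,0,0,0,0,0]]'
python3 - <<'E'
from h import *
go([-.060,-.15,.058],31);print(np.round(observe()['q'],1))
T=grab('top','t6.png');S=grab('side','s6.png')
B=cv2.imread('pics/t6.png')[150:270,290:440];A=cv2.imread('pics/s6.png')[190:310,230:380]
cv2.imwrite('pics/v6.png',cv2.resize(np.hstack([A,B]),(800,320),interpolation=cv2.INTER_CUBIC))
E
```

```text
time_s: 10.85
position: [0.4987, -0.1053, 0.1023]
tool_rot: [[0.812, -0.348, 0.469], [-0.299, -0.938, -0.178], [0.502, 0.004, -0.865]]
ft_force: [0.1, -0.3, -0.4]
grip_width: -0.0002
gripper_force: 0.0
t 10.85 tcp lamp mm [-102.8 -138.6  102.3] F lamp [ 0.2 -0.2 -0.4] turn left [ 0.008  0.015 -0.005] shift mm (tool now) [14.8 10.9 59.8] (goal rot) [13.8 11.4 60. ]
[-26.8  19.  113.5  10.   17.8  74.8]
```

View pics/v6.png

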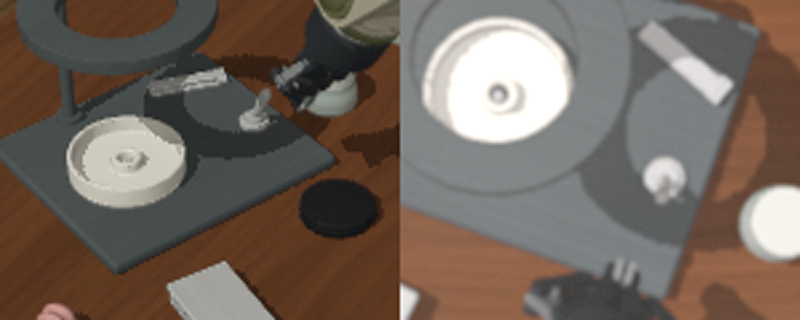

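The crop shows the dish lying flat with the pin in the hole (right half 498,95). The shut fingertips (625,270) are lined up in front of the lever (665,185).

```bash
python3 -m jog '[[0,0,0,0.003,0.011,0.03,0],[0,0,0,0.009,0,0.03,0],[0,0,0,0,0,0,0]]'
python3 -m jog '[[0,0,0,0.008,0,0.005,0],[0,0,0,0.008,0,0.005,0],[0,0,0,0.006,0,0.0036,0],[0,0,0,0.006,0,0.0036,0]]'
python3 - <<'E'
from h import *
go([-.012,-.15,.058],31);print(np.round(observe()['q'],1))
E
```

```text
time_s: 11.32
position: [0.5338, -0.1261, 0.0548]
tool_rot: [[0.815, -0.342, 0.468], [-0.295, -0.94, -0.174], [0.499, 0.003, -0.867]]
ft_force: [-0.3, 0.1, -0.6]
grip_width: 0.0003
gripper_force: 0.0
time_s: 11.82
position: [0.5644, -0.1385, 0.0555]
tool_rot: [[0.813, -0.344, 0.469], [-0.296, -0.939, -0.176], [0.501, 0.004, -0.865]]
ft_force: [-0.8, 0.7, 0.2]
grip_width: -0.0001
gripper_force: 0.2
t 11.825 tcp lamp mm [ -29.6 -147.4   55.5] F lamp [-1.   0.4  0.2] turn left [ 0.005  0.016 -0.001] shift mm (tool now) [16.5  2.5  6.7] (goal rot) [16.4  2.6  6.9]
[-26.9  29.2 105.7  12.1  15.5  72.3]
```

```bash
python3 -m jog '[[0,0,0,0.006,0.001,0.003,0],[0,0,0,0.006,0.001,0.003,0],[0,0,0,0.006,0,0.003,0],[0,0,0,0,0,0,0],[0,0,0,-0.02,0,-0.015,0],[0,0,0,-0.02,0,-0.025,0],[0,0,0,0,0,-0.05,0],[0,0,0,0,0,-0.05,0],[0,0,0,0,0,0,0]]'
python3 - <<'E'
from h import *
go([-.012,-.15,.058],31)
T=grab('top','t7.png');S=grab('side','s7.png')
B=cv2.imread('pics/t7.png')[150:300,240:440];A=cv2.imread('pics/s7.png')[180:330,220:420]
cv2.imwrite('pics/v7.png',cv2.resize(np.hstack([A,B]),(800,300),interpolation=cv2.INTER_CUBIC))
E
```

```text
time_s: 12.95
position: [0.4841, -0.1108, 0.1606]
tool_rot: [[0.811, -0.344, 0.473], [-0.294, -0.939, -0.178], [0.506, 0.005, -0.863]]
ft_force: [0.6, 0.2, -0.1]
grip_width: 0.0
gripper_force: 0.0
t 12.95 tcp lamp mm [-114.7 -148.8  160.6] F lamp [ 0.6  0.4 -0.1] turn left [ 0.006  0.011 -0.001] shift mm (tool now) [ 36.7   0.4 140.4] (goal rot) [ 35.1   1.2 140.8]
```

View pics/v7.png

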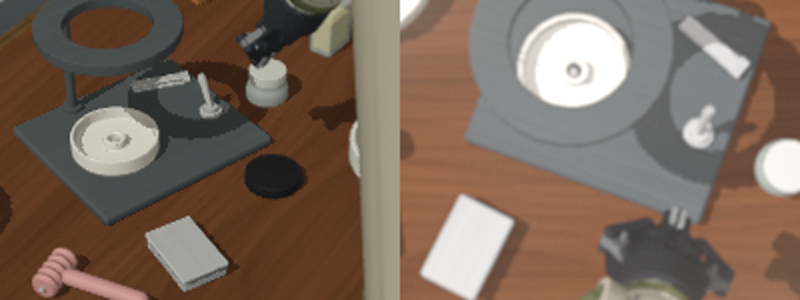

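The crop shows the lever leaning back, tip (707,110) behind base (697,135), so it is on. The dish is flat with the pin in its hole (573,70), the bystanders are unmoved and the gripper is clear.

```bash
python3 -c "
from rig import job
print(job.close_job())"
```

```text
the job is handed in; nothing more can be done
None
```

The dish was nudged over the pin and lies flat on the foot, then the switch was flipped to on; the other things look unmoved in the last pictures, and the job was handed in at about 13 s.

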